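# Load the tape pay-off stands from the stack

### The job

Get the press's tape feed ready: take the empty cardboard core off the pay-off stand that still carries it and put it in the open carton, and take the stack of tape rolls apart and set each roll, without dropping it, over the cone of the stand whose platter has the same colour, lying flat and fully down on the platter. Leave the amber glass jar standing where it is.

Things in the scene. Friction and masses are not known exactly. Their poses are not given: they have to be found in the camera images.
- roll_red: roll of red tape, the bottom one of the stack on the tray at the start; outside diameter 68 mm, 30 mm tall (tape width), round hole of 22 mm diameter right through (brown card core), about 0.11 kg. Loose. Origin: centre of its underside; z up along its axis, yaw has no meaning. Grip it by its outside from above
- roll_blue: roll of blue tape, the middle one of the stack, resting on the red roll; outside diameter 54 mm, 30 mm tall, hole of 22 mm diameter, about 0.065 kg. Loose. Origin: centre of its underside; z up along its axis, yaw has no meaning
- roll_white: roll of white tape, the top one of the stack, resting on the blue roll; outside diameter 40 mm, 30 mm tall, hole of 22 mm diameter, about 0.035 kg. Loose. Origin: centre of its underside; z up along its axis, yaw has no meaning
- core: empty brown cardboard core (a tube), at the start upright over the cone of the stand with the white platter; outside diameter 29 mm, 30 mm tall, hole of 22 mm diameter, 14 g. Loose. Origin: centre of its underside; z along its axis
- stand_red: fixed bench pay-off stand: teal round base 100 mm wide; freely turning red platter 84 mm wide, top 20 mm above the bench; in its middle a steel cone 16 mm wide at the platter, 6 mm at the tip, 40 mm above the bench. Guide post 15 mm wide, 65 mm high, 74 mm from the axis along +x. Origin: on the axis at bench height; z up. A roll fully down has its underside 20 mm above the origin
- stand_blue: the same pay-off stand with a blue platter; same sizes, origin and axes as stand_red
- stand_white: the same pay-off stand with a white platter; same sizes, origin and axes as stand_red. It carries the empty core at the start
- carton: fixed open cardboard carton for empty cores, 130 x 130 mm outside, 60 mm high, walls and floor 4 mm thick, flaps folded down outside (75 mm from the centre). Origin: centre of its underside, at bench height; x and y along its sides, z up
- tray: fixed shallow steel tray on which the stack stands at the start, 150 x 150 mm, rim 12 mm high, floor 3 mm thick. Origin: centre of its underside, at bench height; z up
- jar: amber glass jar with a dark steel lid and a paper label, 72 mm diameter, 95 mm tall, 0.38 kg, loose, standing on the bench. Not part of the job: leave it standing. Origin: centre of its underside; z up

How it is judged (in metres and radians):
At the end, for the whole second after the job is handed in: Each roll on the stand of its colour: axis within 6 mm of the stand's, underside within 4 mm of the platter top, tilt under 0.08 rad. Core inside the carton walls, its origin under 45 mm above the carton's underside. All at rest and released (horizontal distance between roll_red and stand_red below 0.006 m and z of roll_red in the frame of stand_red between 0.016 and 0.024 m and angle between each of roll_red, roll_blue, roll_white's own z axis and vertical below 0.08 rad and linear speed of each of roll_red, roll_blue, roll_white, core below 0.02 m/s and horizontal distance between roll_blue and stand_blue below 0.006 m and z of roll_blue in the frame of stand_blue between 0.016 and 0.024 m and horizontal distance between roll_white and stand_white below 0.006 m and z of roll_white in the frame of stand_white between 0.016 and 0.024 m and x of core in the frame of carton between -0.062 and 0.062 m and y of core in the frame of carton between -0.062 and 0.062 m and z of core in the frame of carton between 0 and 0.045 m); the robot touches nothing.
It fails at once if the red roll is dropped: it falls freely at more than 0.8 m/s (a drop of about 33 mm) (linear speed of roll_red above 0.8 m/s and contact force between the fingers and roll_red below 0.05 N).
It fails at once if the blue roll is dropped: it falls freely at more than 0.8 m/s (a drop of about 33 mm) (linear speed of roll_blue above 0.8 m/s and contact force between the fingers and roll_blue below 0.05 N).
It fails at once if the white roll is dropped: it falls freely at more than 0.8 m/s (a drop of about 33 mm) (linear speed of roll_white above 0.8 m/s and contact force between the fingers and roll_white below 0.05 N).
It fails at once if the glass jar is knocked over or pushed more than 30 mm (angle between jar's own z axis and vertical above 0.3 rad or distance of jar from where it was at the start of the episode above 0.03 m).
It also fails if it takes over 106 s, if anything falls off the work surface, if the arm or the gripper's body presses on something with over 40 N, if the wrist force passes 120 N, or if a joint passes its speed limit or range.

### The arm

A 7-joint arm with a two-finger parallel gripper is mounted at the origin on the work surface. World frame = base frame: x ahead of the robot, y to its left, z up, the work surface at z = 0. Lengths are in mm, angles in rad, forces in N, time in s.
With the tool pointing down it reaches from about 400 to 875 mm from the base axis. Payload 4.4 kg.
Tool frame: the origin (TCP) lies midway between the tips of the shut fingers; the grasp point (between the pads) lies ctrl.grip_depth behind it (ctrl.grip_depth is the distance from the TCP to the grasp point, in mm); z points along the fingers, y is the line along which they close (so a half turn about z gives the same grasp; the last joint's range is limited). The gripper opens to 85 mm and grips with 20 to 120 N. Pads are 22 mm wide; open, the fingers measure 114 mm over their backs; the gripper's body (76 mm by 85 mm) begins 54 mm behind the grasp point. The pads swing forward as they close: fully open they stand 13 mm farther back than shut.
Start: joints at [1.116, 0.628, 0.038, 1.517, -0.027, 0.996, -0.02], TCP at [246.429, -601.49, 231.313] pointing down, gripper open.
Joint ranges: [-3.06, 3.06], [-0.37, 2.12], [-1.25, 1.32], [0.18, 2.47], [-1.1, 4.24], [0.23, 1.98], [-2.94, 2.94]. Speed limits (rad/s): [2.57, 2.57, 3.14, 3.14, 3.14, 3.14, 3.14].

### API

Orientations are given as [roll, pitch, yaw] about the fixed x, y, z axes, in that order (R = Rz(yaw) Ry(pitch) Rx(roll)).
In Python, from cell import ctrl gives the robot as it stands.
- The arm moves only by the tool carry_out, never from a script. Its argument "deltas" is one flat list of numbers, 7 for each row, row after row: the turn, a rotation vector about the tool's x, y, z in degrees, then the shift along the tool's x, y, z in m, then the closure, from -1 (fully open) to 1 (shut). In form: [wx, wy, wz, dx, dy, dz, claw, wx, wy, wz, dx, dy, dz, claw, ...]. A call has 1 to 12 rows; each row shifts and turns the commanded pose from where the row before left it, along the tool's axes as they then stand; what a row does not reach is not made up. A row lasts 1/8 s, in which the tool goes at most 62.5 mm and 10.7 degrees, less where a joint would pass 70% of its speed; a pose out of reach is approached as far as the arm can. A call with a gripper value outside its range is refused whole. The fingers move at their own pace and stop on an object; the grip force is fixed at half the most. Time passes only in rows, so rows that do not move let the fingers close. It gives the time, the measured TCP pose, the force, the opening and the grip force at its end, in the units of the state.
- ctrl.read_state(): the state, without advancing time (a new reading comes with each control period).
- ctrl.get_image(name): name is "scene" or "side" or "wrist"; returns the picture (480x640x3 uint8, red, green, blue); there is no depth.
- ctrl.calibration(name): a dict with "mtx" (3x3 intrinsics, pixels), "distortion" ([k1, k2, p1, p2, k3] as OpenCV has them; the pictures are not rectified), "R" (3x3) and "t" (3): a world point X has camera coordinates R X + t. Camera axes: x right, y down, z forward; pixel columns grow to the right and rows downward; lengths in mm; the calibration is good to about 2 mm. A picture is of the moment at which its call begins: read the wrist's pose just before it. calibration takes no time and is no camera call; for the wrist camera it gives the pose at the moment of the call.
- ctrl.finish_job(): hands the job in; it is judged then, once.
The state is a dict: "clock": time; "qpos": joint angles; "qd": joint speeds; "tau": joint torques, N m; "eef_pos": TCP position; "tool_rot": TCP orientation; "force": force on the tool from outside, world axes, zero at the start; "torque": the same for the moment, N m; "width": finger opening in mm; "gripper_force": force on a finger pad.
Only numpy, scipy, OpenCV 4.12 (cv2) and the standard library are available. Lean on these libraries where they do the work, as an engineer would, in place of code of your own. Each camera call takes 0.05 s, during which the arm holds its last target. There are 200 camera calls.

## Working session

There is one attempt and no reset: what is moved stays moved. The work goes in short steps, Python scripts to look and compute and a tool call to move; the robot and the scene stay as the last step left them, time stands still between calls to the robot, and variables do not carry over. Pictures are saved under pics/ and viewed, at most 14 in all, crops included, and the job is handed in when it is done.

Besides the shell and the picture viewer there is one more tool, called after ">>>" by a JSON object that holds its "api" and its "payload". carry_out: Moves the arm, as the interface text tells. Its arguments: {"type":"object","properties":{"deltas":{"type":"array"}},"required":["deltas"]}

```bash
ls; mkdir -p pics
python3 - <<'E'
from cell import ctrl
import cv2
s=ctrl.read_state(); print(s, ctrl.grip_depth)
for n in ("scene","side"):
    cv2.imwrite(f"pics/{n}0.png",ctrl.get_image(n)[:,:,::-1]); c=ctrl.calibration(n); print(n,c)
E
```

```text
pics
{'clock': 0.0, 'qpos': array([ 1.11616541,  0.62931253,  0.03846389,  1.51835706, -0.02700619,
        0.99629128, -0.01997974]), 'qd': array([-0.00147079,  0.00067063, -0.00103423, -0.00109687,  0.00064157,
       -0.00050611,  0.00045902]), 'tau': array([-1.06757245e-03, -5.63406086e+01,  1.22678373e+00, -1.93443471e+01,
        1.12503703e-02,  1.04643137e-02, -1.44940930e-05]), 'eef_pos': array([ 246.20412481, -600.90514679,  230.41475328]), 'tool_rot': array([-3.13974327e+00,  3.00809873e-05,  3.88830332e-01]), 'force': array([-1.07134915,  0.27786988,  0.24052633]), 'torque': array([ 0.01023486,  0.00705559, -0.00605988]), 'gripper_force': 0.0, 'width': 85.27495011439288} 18.700000000000003
scene {'mtx': array([[570.270769  ,   0.        , 323.26841644],
       [  0.        , 570.270769  , 247.96606219],
       [  0.        ,   0.        ,   1.        ]]), 'distortion': array([-0.12287104,  0.        ,  0.        ,  0.        ,  0.        ]), 'R': array([[-0.0882426 ,  0.99609795, -0.00145781],
       [ 0.77692049,  0.06791   , -0.62592555],
       [-0.62338415, -0.0563659 , -0.77988146]]), 't': array([  53.42179158, -373.95667009, 1445.49113753])}
side {'mtx': array([[619.32627928,   0.        , 322.69745226],
       [  0.        , 619.32627928, 242.23308539],
       [  0.        ,   0.        ,   1.        ]]), 'distortion': array([-0.22041426,  0.        ,  0.        ,  0.        ,  0.        ]), 'R': array([[-7.66088240e-01, -6.42735411e-01,  7.95675081e-06],
       [-3.25010265e-01,  3.87375073e-01, -8.62733377e-01],
       [ 5.54506210e-01, -6.60932480e-01, -5.05659094e-01]]), 't': array([424.34313032, 238.38286271, 975.81815297])}
```

View pics/scene0.png

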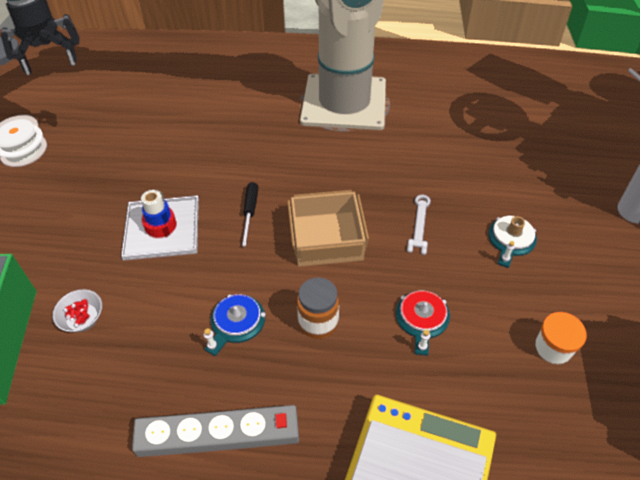

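View pics/side0.png

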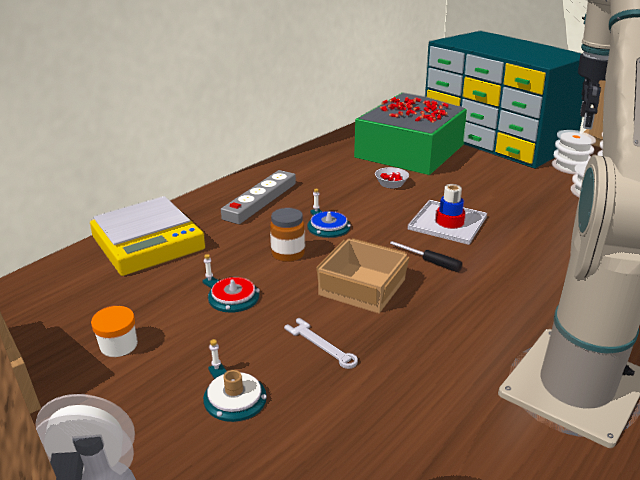

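The scene picture shows the stack at (155,210), the carton at (328,227), and the jar at (318,306). The stands are blue (237,316), red (424,312) and white with the core (515,233). The side view agrees. I'll measure them next.

```bash
cat > h.py <<'E'
import numpy as np, cv2
from cell import ctrl
def ray(cal,uv):
    p=cv2.undistortPoints(np.float64(uv).reshape(-1,1,2),cal["mtx"],np.array(cal["distortion"])).reshape(-1,2)
    R,t=np.array(cal["R"]),np.array(cal["t"]).ravel()
    return -R.T@t, np.c_[p,np.ones(len(p))]@R
def onplane(cal,uv,z):
    o,d=ray(cal,uv); return (o+d*((z-o[2])/d[:,2])[:,None])[:,:2]
def mask(im,col):
    h=cv2.cvtColor(im,cv2.COLOR_RGB2HSV).astype(int); H,S,V=h[...,0],h[...,1],h[...,2]
    if col=="red": m=((H<6)|(H>174))&(S>190)&(V>90)
    elif col=="blue": m=(abs(H-118)<12)&(S>170)&(V>60)
    elif col=="teal": m=(abs(H-92)<10)&(S>120)&(V>30)&(V<140)
    else: m=(S<40)&(V>150)
    return m.astype(np.uint8)*255
def near(m,c,r):
    k=np.zeros_like(m); cv2.circle(k,c,r,255,-1); return m&k
def circ(m,cal,z):
    cs,_=cv2.findContours(m,cv2.RETR_EXTERNAL,cv2.CHAIN_APPROX_NONE)
    c=max(cs,key=cv2.contourArea); p=onplane(cal,cv2.convexHull(c).astype(float),z)
    A=np.c_[2*p,np.ones(len(p))]; s=np.linalg.lstsq(A,(p**2).sum(1),rcond=None)[0]
    return s[:2].round(1),round(float(np.sqrt(s[2]+s[0]**2+s[1]**2)),1)
E
python3 - <<'E'
from h import *
P={"scene":dict(red=(424,312),blue=(237,316),white=(515,233)),"side":dict(red=(233,292),blue=(329,221),white=(235,392))}
C={"scene":[(151,197,93),(516,219,50),(328,192,60),(318,287,95)],"side":[(453,188,93),(233,376,50),(363,274,60),(287,215,95)]}
for n in P:
    im=ctrl.get_image(n);cal=ctrl.calibration(n)
    for c,p in P[n].items(): print(n,c,circ(near(mask(im,c),p,38),cal,20))
    for u,v,z in C[n]: print(n,(u,v),onplane(cal,[[u,v]],z).round(0))
cal=ctrl.calibration("scene"); print(onplane(cal,[[289,202],[357,193],[367,255],[298,263]],60).round(0))
cal=ctrl.calibration("wrist"); print(cal["R"],cal["t"],cal["mtx"],ctrl.read_state()["clock"])
E
```

```text
scene red (array([624.1, 184.9]), 38.0)
scene blue (array([ 662.1, -152.8]), 38.5)
scene white (array([438.4, 365.4]), 54.4)
scene (151, 197) [[ 458. -353.]]
scene (516, 219) [[414. 371.]]
scene (328, 192) [[384. -10.]]
scene (318, 287) [[644.  -5.]]
side red (array([626.8, 185. ]), 39.3)
side blue (array([ 664.4, -152.4]), 38.6)
side white (array([418.7, 377.7]), 42.5)
side (453, 188) [[ 455. -350.]]
side (233, 376) [[418. 376.]]
side (363, 274) [[428.  32.]]
side (287, 215) [[653.  -2.]]
[[418. -85.]
 [381.  49.]
 [540.  76.]
 [570. -50.]]
[[ 3.79109678e-01 -9.25351721e-01 -2.09651782e-04]
 [-8.80669304e-01 -3.60873160e-01  3.06907381e-01]
 [-2.84072931e-01 -1.16166924e-01 -9.51739363e-01]] [-649.79980317  -40.47874532  378.6745651 ] [[341.719264     0.         314.78813206]
 [  0.         341.719264   239.32096865]
 [  0.           0.           1.        ]] 0.2
```

>>> {"api": "carry_out", "payload": {"deltas": [0,0,7.43,0,0,-0.01,-1,0,0,7.43,0,0,-0.01,-1,0,0,7.43,0,0,-0.01,-1,0,0,0,0.035,-0.041,0,-1,0,0,0,0.035,-0.041,0,-1,0,0,0,0.035,-0.041,0,-1,0,0,0,0.035,-0.041,0,-1,0,0,0,0.035,-0.041,0,-1,0,0,0,0.035,-0.041,0,-1,0,0,0,0,0,0,-1,0,0,0,0,0,0,-1]}}

```text
clock: 1.58
eef_pos: [456.0, -355.9, 261.2]
tool_rot: [3.141, 0.001, -0.0]
force: [-0.6, -0.2, -0.1]
width: 85.6
gripper_force: 0.0
```

Run:
```python
from h import *
s=ctrl.read_state();print(s["eef_pos"],s["tool_rot"])
cal=ctrl.calibration("wrist");im=ctrl.get_image("wrist")
np.savez("w1.npz",im=im,mtx=cal["mtx"],distortion=cal["distortion"],R=cal["R"],t=cal["t"])
cv2.imwrite("pics/w1.png",im[:,:,::-1])
```

```text
[ 456.00458    -355.9286867   261.19760445] [ 3.14106424e+00  8.36834765e-04 -1.22498580e-04]
```

View pics/w1.png

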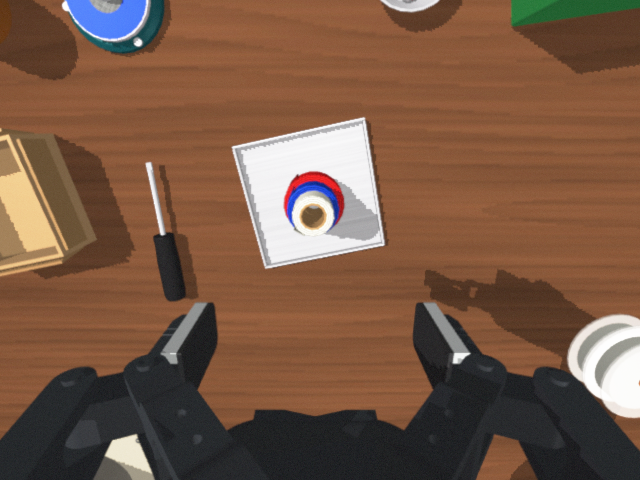

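The stack is at (313,214), its white top slightly below the red disc, and it stands near the middle of the tray. Next I go over the core.

>>> {"api": "carry_out", "payload": {"deltas": [0,0,0,-0.003,-0.06,0.005,-1,0,0,0,-0.003,-0.061,0.005,-1,0,0,0,-0.003,-0.061,0.005,-1,0,0,0,-0.003,-0.061,0.005,-1,0,0,0,-0.003,-0.061,0.005,-1,0,0,0,-0.003,-0.061,0.005,-1,0,0,0,-0.003,-0.061,0.005,-1,0,0,0,-0.003,-0.061,0.005,-1,0,0,0,-0.003,-0.061,0.005,-1,0,0,0,-0.003,-0.061,0.005,-1,0,0,0,-0.003,-0.061,0.005,-1,0,0,0,-0.003,-0.06,0.005,-1]}}

```text
clock: 3.12
eef_pos: [422.1, 374.7, 201.3]
tool_rot: [3.141, -0.001, -0.004]
force: [0.9, 0.3, 0.4]
width: 85.3
gripper_force: 0.0
```

>>> {"api": "carry_out", "payload": {"deltas": [0,0,0,0,0,0,-1,0,0,0,0,0,0,-1]}}

```text
clock: 3.38
eef_pos: [421.7, 372.4, 201.0]
tool_rot: [3.14, -0.0, -0.003]
force: [0.0, 0.2, 0.1]
width: 85.1
gripper_force: 0.0
```

Run:
```python
from h import *
s=ctrl.read_state();print(s["eef_pos"],s["tool_rot"])
cal=ctrl.calibration("wrist");im=ctrl.get_image("wrist")
np.savez("w2.npz",im=im,mtx=cal["mtx"],distortion=cal["distortion"],R=cal["R"],t=cal["t"])
cv2.imwrite("pics/w2.png",im[:,:,::-1])
d=np.load("w1.npz"); h=mask(d["im"],"white"); h=near(h,(313,214),23)
print("white top",circ(h,d,93), onplane(d,[[313.5,215]],93)); 
for c,z in (("blue",63),("red",33)):
    m=near(mask(d["im"],c),(313,205),45); v,u=np.where(m); print(c,u.min(),u.max(),v.min(),v.max(),onplane(d,[[(u.min()+u.max())/2,v.min()]],z))
```

```text
[421.69591849 372.3725991  201.01214606] [ 3.13968029e+00 -7.85852010e-05 -2.69451334e-03]
white top (array([ 457.7, -354.8]), 20.8) [[ 457.58434585 -355.55312913]]
blue 287 338 182 222 [[ 483.86209869 -354.53235916]]
red 285 342 173 217 [[ 489.07405134 -355.47038039]]
```

View pics/w2.png

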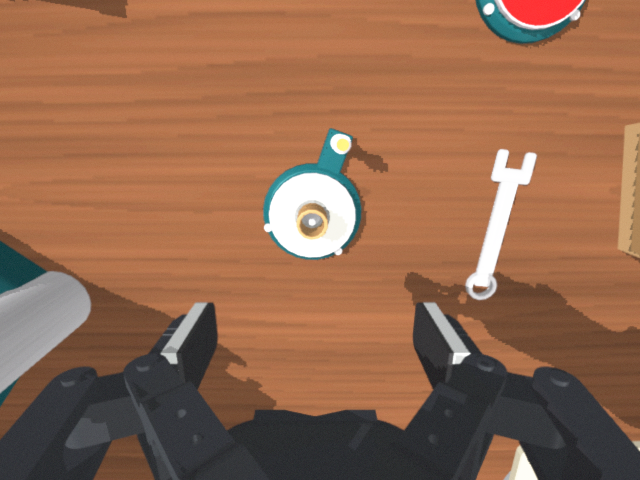

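The white platter is centred at about (313,212), the core top is at (313,222) and the post is at (341,144).

Run:
```python
from h import *
d=np.load("w2.npz"); im=d["im"]
m=mask(im,"white")|0
print("platter",circ(near(m,(313,212),46),d,20))
h=cv2.cvtColor(im,cv2.COLOR_RGB2HSV).astype(int)
b=((abs(h[...,0]-17)<10)&(h[...,1]>70)).astype(np.uint8)*255
print("core",circ(near(b,(313,222),20),d,50), onplane(d,[[313,222.5]],50))
```

```text
platter (array([418.7, 374.1]), 42.2)
core (array([422.1, 373.9]), 15.2) [[420.84347883 372.96924458]]
```

>>> {"api": "carry_out", "payload": {"deltas": [0,0,0,-0.001,-0.0015,0.045,-1,0,0,0,0,0,0.045,-1,0,0,0,0,0,0.045,-1,0,0,0,0,0,0.042,-1,0,0,0,0,0,0,-1,0,0,0,0,0,0,1,0,0,0,0,0,0,1,0,0,0,0,0,0,1,0,0,0,0,0,0,1,0,0,0,0,0,0,1]}}

```text
clock: 4.68
eef_pos: [420.4, 376.5, 25.9]
tool_rot: [-3.14, -0.002, -0.0]
force: [-0.1, -0.9, 7.6]
width: 26.5
gripper_force: 58.7
```

>>> {"api": "carry_out", "payload": {"deltas": [0,0,0,0,0,-0.04,1,0,0,0,0,0,-0.05,1,0,0,0,0,0,-0.05,1,0,0,0,0.008,0.0535,0,1,0,0,0,0.008,0.0535,0,1,0,0,0,0.008,0.0535,0,1,0,0,0,0.008,0.0535,0,1,0,0,0,0.008,0.0535,0,1,0,0,0,0.008,0.0535,0,1,0,0,0,0.008,0.0535,0,1,0,0,0,0,0,0,1]}}

```text
clock: 6.05
eef_pos: [476.0, -3.9, 164.9]
tool_rot: [3.139, -0.001, -0.009]
force: [0.4, 1.7, -0.2]
width: 26.5
gripper_force: 59.2
```

Run:
```python
from h import *
s=ctrl.read_state();print(s["eef_pos"],s["tool_rot"],s["width"])
cal=ctrl.calibration("wrist");im=ctrl.get_image("wrist")
np.savez("w3.npz",im=im,mtx=cal["mtx"],distortion=cal["distortion"],R=cal["R"],t=cal["t"])
cv2.imwrite("pics/w3.png",im[:,:,::-1])
```

```text
[476.01474102  -3.91956772 164.91665126] [ 3.13924447e+00 -1.35442737e-03 -9.38750783e-03] 26.457114663151184
```

View pics/w3.png

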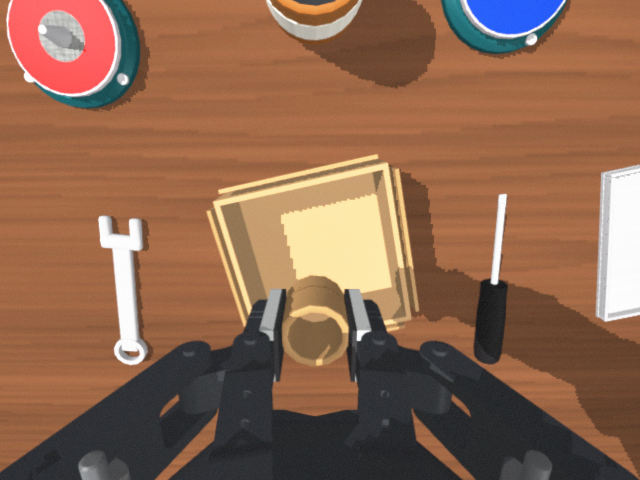

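The core is held between the pads at (316,335). The carton rim corners are at about (214,201), (388,166) and (411,310).

Run:
```python
from h import *
d=np.load("w3.npz"); p=onplane(d,[[214,201],[388,166],[411,310]],60); print(p,(p[0]+p[2])/2, np.linalg.norm(p[0]-p[1]),np.linalg.norm(p[2]-p[1]))
```

```text
[[504.69423064  68.79641693]
 [528.67759822 -57.45170879]
 [413.05100097 -82.74694341]] [458.8726158   -6.97526324] 128.50599662990186 118.36113756701573
```

>>> {"api": "carry_out", "payload": {"deltas": [0,0,0,-0.011,0.001,0.02,1,0,0,0,-0.011,0.001,0.02,1,0,0,0,0,0,0.045,1,0,0,0,0,0,0.045,1,0,0,0,0,0,0,1,0,0,0,0,0,0,0,0,0,0,0,0,0,0,0,0,0,0,0,0,0,0,0,0,0,0,-0.05,0,0,0,0,0,0,-0.05,0,0,0,0,0,0,-0.05,0]}}

```text
clock: 7.48
eef_pos: [454.5, -0.6, 187.4]
tool_rot: [-3.141, -0.0, -0.0]
force: [1.2, -0.5, -0.1]
width: 42.6
gripper_force: 0.0
```

>>> {"api": "carry_out", "payload": {"deltas": [0,0,0,0,0.058,-0.005,-1,0,0,0,0,0.058,0,-1,0,0,0,0,0.058,0,-1,0,0,0,0,0.058,0,-1,0,0,0,0,0.058,0,-1,0,0,0,0.003,0.058,0,-1,0,0,0,0,0,0,-1,0,0,0,0,0,0,-1,0,0,0,0,0,0,-1]}}

```text
clock: 8.6
eef_pos: [457.8, -346.7, 190.4]
tool_rot: [-3.141, 0.001, 0.002]
force: [1.1, 0.6, -0.6]
width: 85.6
gripper_force: 0.0
```

Run:
```python
from h import *
s=ctrl.read_state();print(s["eef_pos"],s["tool_rot"],s["width"])
for n in ("wrist","scene"):
    cal=ctrl.calibration(n);im=ctrl.get_image(n)
    cv2.imwrite(f"pics/{n}4.png",im[:,:,::-1])
    if n=="wrist":
        np.savez("w4.npz",im=im,mtx=cal["mtx"],distortion=cal["distortion"],R=cal["R"],t=cal["t"])
a=cv2.imread("pics/wrist4.png"); b=cv2.imread("pics/scene4.png")[180:280,270:390]
cv2.imwrite("pics/c4.png",np.hstack([a[60:380,200:440],cv2.resize(b,(384,320))]))
```

```text
[ 457.79044764 -346.66372548  190.42955805] [-3.14080511e+00  1.05750020e-03  2.23210813e-03] 85.62318771602258
```

View pics/c4.png

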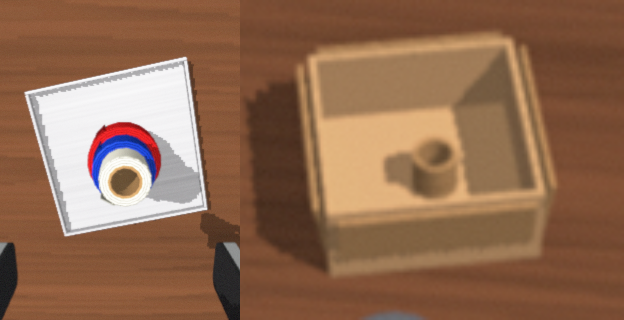

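The core stands in the carton. The white top is at full-image pixel (325,242).

Run:
```python
from h import *
d=np.load("w4.npz"); h=near(mask(d["im"],"white"),(325,242),32)
print("white top",circ(h,d,93), onplane(d,[[325,242]],93), ctrl.read_state()["eef_pos"])
m=mask(d["im"],"blue"); m=near(m,(325,225),60); v,u=np.where(m); k=v>225
p=onplane(d,np.c_[[u.min(),u.max()],[227,227]],63); print(p.mean(0))
m=near(mask(d["im"],"red"),(325,215),70); v,u=np.where(m); print(onplane(d,np.c_[[u.min(),u.max()],[217,217]],33).mean(0))
```

```text
white top (array([ 455.5, -354.6]), 24.1) [[ 456.33791517 -354.76955042]] [ 457.84842628 -347.01181933  190.40476467]
[ 459.32117586 -354.37073685]
[ 460.17740268 -355.54910971]
```

>>> {"api": "carry_out", "payload": {"deltas": [0,0,0,-0.0005,0.007,0.044,-1,0,0,0,0,0,0.045,-1,0,0,0,0,0,0.035,-1,0,0,0,0,0,0,-1,0,0,0,0,0,0,1,0,0,0,0,0,0,1,0,0,0,0,0,0,1,0,0,0,0,0,0,1]}}

```text
clock: 9.7
eef_pos: [457.7, -356.2, 68.1]
tool_rot: [3.14, -0.001, -0.0]
force: [-1.7, 1.0, 7.4]
width: 38.0
gripper_force: 59.7
```

>>> {"api": "carry_out", "payload": {"deltas": [0,0,0,0,0,-0.01,1,0,0,0,0,0,-0.03,1,0,0,0,0,0,-0.05,1,0,0,0,0,0,-0.05,1,0,0,0,0,0,0,1]}}

```text
clock: 10.32
eef_pos: [459.4, -357.3, 211.3]
tool_rot: [3.136, -0.007, -0.001]
force: [0.5, 0.3, -0.9]
width: 38.2
gripper_force: 60.2
```

Run:
```python
from h import *
s=ctrl.read_state();print(s["eef_pos"],s["tool_rot"],s["width"])
cal=ctrl.calibration("wrist");im=ctrl.get_image("wrist")
np.savez("w5.npz",im=im,mtx=cal["mtx"],distortion=cal["distortion"],R=cal["R"],t=cal["t"])
cv2.imwrite("pics/w5.png",im[:,:,::-1])
```

```text
[ 459.4116402  -357.34485026  211.25134141] [ 3.13575238e+00 -6.74156165e-03 -5.33599784e-04] 38.2110140508099
```

View pics/w5.png

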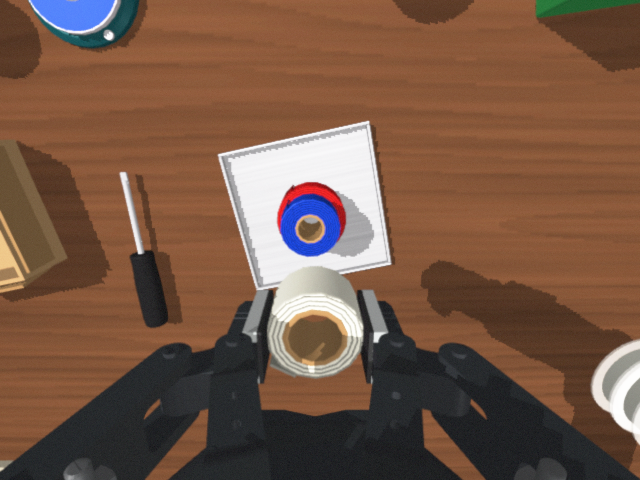

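White is held with its hole at (315,335), and the blue top is at (311,228).

>>> {"api": "carry_out", "payload": {"deltas": [0,0,0,-0.003,-0.04,0,1,0,0,0,-0.003,-0.0625,0,1,0,0,0,-0.003,-0.0625,0,1,0,0,0,-0.003,-0.0625,0,1,0,0,0,-0.003,-0.0625,0,1,0,0,0,-0.003,-0.0625,0,1,0,0,0,-0.004,-0.0625,0,1,0,0,0,-0.004,-0.0625,0,1,0,0,0,-0.003,-0.0625,0,1,0,0,0,-0.003,-0.0625,0,1,0,0,0,-0.003,-0.0625,0,1,0,0,0,-0.0035,-0.0625,0,1]}}

```text
clock: 11.88
eef_pos: [417.8, 372.3, 205.1]
tool_rot: [3.14, 0.003, -0.0]
force: [1.6, -0.1, -0.3]
width: 38.1
gripper_force: 60.2
```

>>> {"api": "carry_out", "payload": {"deltas": [0,0,0,0,0,0.05,1,0,0,0,0,0,0.05,1,0,0,0,0,0,0,1,0,0,0,0,0,0,1]}}

```text
clock: 12.38
eef_pos: [418.9, 371.3, 107.0]
tool_rot: [-3.141, 0.001, -0.001]
force: [0.1, 0.4, 0.2]
width: 38.3
gripper_force: 60.4
```

```bash
cat >> h.py <<'E'
def shot(n):
    s=ctrl.read_state();print(s["eef_pos"].round(1),s["tool_rot"].round(3),round(s["width"],1))
    cal=ctrl.calibration("wrist");im=ctrl.get_image("wrist")
    d=dict(im=im,mtx=cal["mtx"],distortion=cal["distortion"],R=cal["R"],t=cal["t"]); np.savez(n+".npz",**d)
    cv2.imwrite(f"pics/{n}.png",im[:,:,::-1]); return d,s
E
python3 - <<'E'
from h import *
d,s=shot("w6")
print("tcp px",cv2.projectPoints(s["eef_pos"],cv2.Rodrigues(d["R"])[0],d["t"],d["mtx"],d["distortion"])[0])
for n in ("w5","w6"):
    e=np.load(n+".npz"); h=cv2.cvtColor(e["im"],cv2.COLOR_RGB2HSV).astype(int)
    b=((abs(h[...,0]-17)<10)&(h[...,1]>70)).astype(np.uint8)*255
    z=(211 if n=="w5" else s["eef_pos"][2])+26.5
    cs,_=cv2.findContours(near(b,(315,335),38),cv2.RETR_EXTERNAL,cv2.CHAIN_APPROX_NONE); c=max(cs,key=cv2.contourArea)
    print(n,circ(near(b,(315,335),38),e,z))
c=ctrl.calibration("scene");im=ctrl.get_image("scene");
E
```

```text
[418.9 371.3 107. ] [-3.141e+00  1.000e-03 -1.000e-03] 38.3
tcp px [[[313.64255367 304.88002017]]]
w5 (array([ 458.9, -357.7]), 12.7)
w6 (array([418.7, 370.8]), 12.7)
```

View pics/w6.png

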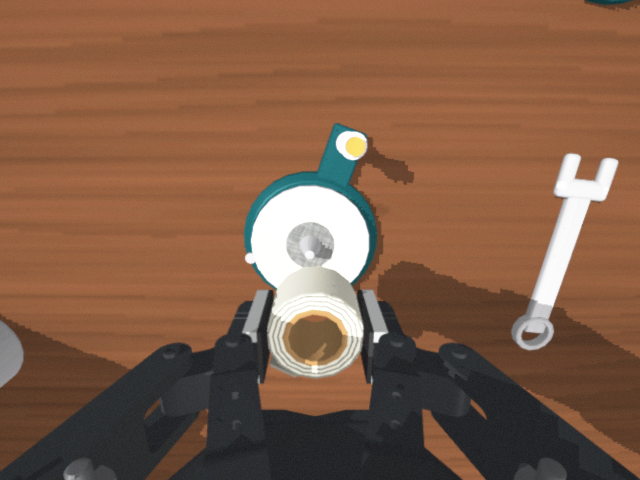

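>>> {"api": "carry_out", "payload": {"deltas": [0,0,0,0,-0.0028,0.02,1,0,0,0,0,0,0.025,1,0,0,0,0,0,0.02,1,0,0,0,0,0,0.01,1,0,0,0,0,0,0.0065,1,0,0,0,0,0,0,1,0,0,0,0,0,0,1]}}

```text
clock: 13.35
eef_pos: [418.7, 374.2, 25.3]
tool_rot: [-3.141, 0.001, -0.0]
force: [0.3, 0.1, -0.1]
width: 38.1
gripper_force: 60.4
```

>>> {"api": "carry_out", "payload": {"deltas": [0,0,0,0,0,0.0015,1,0,0,0,0,0,0,1,0,0,0,0,0,0,-1,0,0,0,0,0,0,-1,0,0,0,0,0,0,-1,0,0,0,0,0,0,-1,0,0,0,0,0,-0.03,-1,0,0,0,0,0,-0.05,-1,0,0,0,0,0,-0.05,-1,0,0,0,0,0,-0.05,-1,0,0,0,0,0,0,-1]}}

```text
clock: 14.72
eef_pos: [420.5, 375.8, 207.1]
tool_rot: [-3.136, -0.005, -0.001]
force: [-0.6, -0.1, -1.1]
width: 85.3
gripper_force: 0.0
```

Run:
```python
from h import *
d,s=shot("w7")
e=np.load("w5.npz")
print("blue",circ(near(mask(e["im"],"blue"),(311,226),40),e,63))
h=cv2.cvtColor(e["im"],cv2.COLOR_RGB2HSV).astype(int); b=((abs(h[...,0]-17)<10)&(h[...,1]>70)).astype(np.uint8)*255
print("bluehole",circ(near(b,(310,229),18),e,63))
m=near(mask(e["im"],"red"),(311,215),70); v,u=np.where(m); print(onplane(e,np.c_[[u.min(),u.max()],[215,215]],33).mean(0))
```

```text
[420.5 375.8 207.1] [-3.136e+00 -5.000e-03 -1.000e-03] 85.3
blue (array([ 457.2, -354.5]), 26.9)
bluehole (array([ 454.5, -354.6]), 12.4)
[ 459.83524038 -355.45780938]
```

View pics/w7.png

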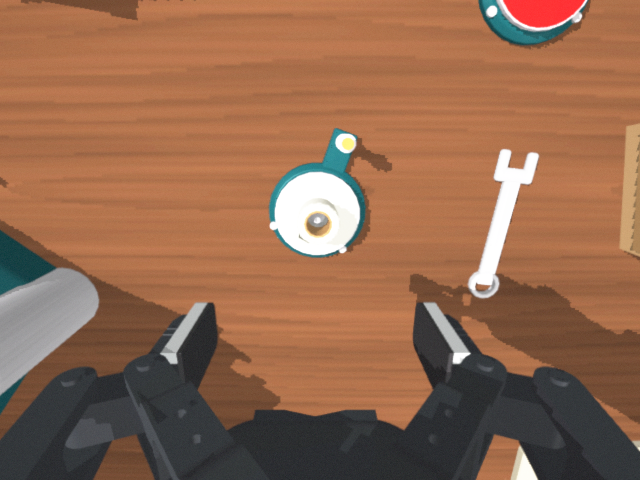

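White lies flat on its platter, with its hole at (318,221). Next is blue.

>>> {"api": "carry_out", "payload": {"deltas": [0,0,0,0.003,0.06,0,-1,0,0,0,0.003,0.061,0,-1,0,0,0,0.003,0.061,0,-1,0,0,0,0.003,0.061,0,-1,0,0,0,0.003,0.061,0,-1,0,0,0,0.003,0.061,0,-1,0,0,0,0.0035,0.061,0,-1,0,0,0,0.0035,0.061,0,-1,0,0,0,0.0035,0.061,0,-1,0,0,0,0.0035,0.061,0,-1,0,0,0,0.003,0.061,0,-1,0,0,0,0.003,0.059,0,-1]}}

```text
clock: 16.27
eef_pos: [455.3, -356.7, 201.2]
tool_rot: [-3.14, 0.004, -0.001]
force: [1.3, 1.0, 0.0]
width: 85.6
gripper_force: 0.0
```

>>> {"api": "carry_out", "payload": {"deltas": [0,0,0,0,0,0.04,-1,0,0,0,0,0,0.05,-1,0,0,0,0,0,0.05,-1,0,0,0,0,0,0.03,-1,0,0,0,0,0,0,-1,0,0,0,0,0,0,-1]}}

```text
clock: 17.02
eef_pos: [456.4, -355.2, 33.3]
tool_rot: [3.142, 0.001, -0.0]
force: [0.1, -0.3, 0.7]
width: 85.5
gripper_force: 0.0
```

>>> {"api": "carry_out", "payload": {"deltas": [0,0,0,0,0,0,1,0,0,0,0,0,0,1,0,0,0,0,0,0,1,0,0,0,0,0,0,1,0,0,0,0,0,-0.01,1,0,0,0,0,0,-0.03,1,0,0,0,0,0,-0.04,1,0,0,0,0,0,-0.04,1,0,0,0,0,0,0,1,0,0,0,0,0,0,1]}}

```text
clock: 18.27
eef_pos: [455.9, -355.0, 153.2]
tool_rot: [-3.142, 0.002, -0.0]
force: [0.1, 0.4, -0.9]
width: 52.0
gripper_force: 62.8
```

Run:
```python
from h import *
d,s=shot("w8")
print("tcp px",cv2.projectPoints(s["eef_pos"],cv2.Rodrigues(d["R"])[0],d["t"],d["mtx"],d["distortion"])[0].ravel())
m=near(mask(d["im"],"red"),(310,245),60); print("red",circ(m,d,33))
h=cv2.cvtColor(d["im"],cv2.COLOR_RGB2HSV).astype(int); b=((abs(h[...,0]-17)<10)&(h[...,1]>70)).astype(np.uint8)*255
print("bluehole",circ(near(b,(315,335),38),d,s["eef_pos"][2]+30))
```

```text
[ 455.9 -355.   153.2] [-3.142e+00  2.000e-03 -0.000e+00] 52.0
tcp px [313.61679686 304.89922859]
red (array([ 457.5, -355.4]), 33.2)
bluehole (array([ 455.4, -355.5]), 12.6)
```

View pics/w8.png

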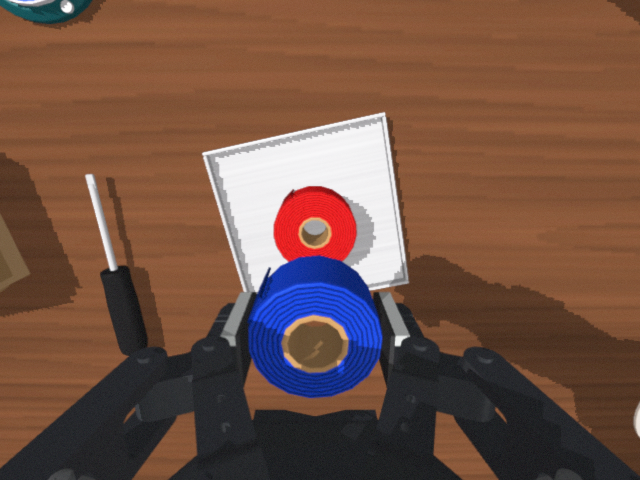

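Blue is held level. The red roll is clear, with its hole at (315,232). Next I go to the blue stand.

>>> {"api": "carry_out", "payload": {"deltas": [0,0,0,0.02,-0.02,0,1,0,0,0,0.04,-0.039,0,1,0,0,0,0.04,-0.039,0,1,0,0,0,0.04,-0.039,0,1,0,0,0,0.04,-0.039,0,1,0,0,0,0.0273,-0.0264,0.02,1,0,0,0,0,0,0.02,1,0,0,0,0,0,0.02,1,0,0,0,0,0,0,1,0,0,0,0,0,0,1]}}

```text
clock: 19.58
eef_pos: [663.3, -154.3, 93.1]
tool_rot: [3.141, 0.001, -0.002]
force: [-0.2, -0.1, 0.2]
width: 52.1
gripper_force: 62.8
```

Run:
```python
from h import *
d,s=shot("w9")
h=cv2.cvtColor(d["im"],cv2.COLOR_RGB2HSV).astype(int); b=((abs(h[...,0]-17)<10)&(h[...,1]>70)).astype(np.uint8)*255
print("bluehole",circ(near(b,(315,335),38),d,s["eef_pos"][2]+30))
```

```text
[ 663.3 -154.3   93.1] [ 3.141e+00  1.000e-03 -2.000e-03] 52.1
bluehole (array([ 662.7, -154.9]), 12.5)
```

View pics/w9.png

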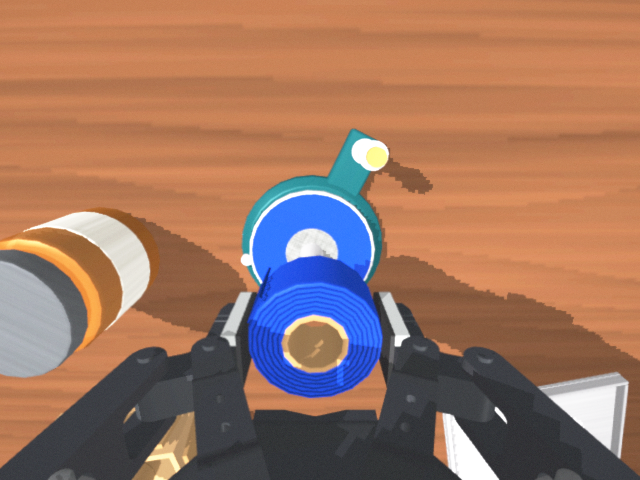

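Blue hangs over its stand. The cone is at (312,245) and the jar is well clear on the left.

>>> {"api": "carry_out", "payload": {"deltas": [0,0,0,0,-0.0013,0.02,1,0,0,0,0,0,0.02,1,0,0,0,0,0,0.015,1,0,0,0,0,0,0.01,1,0,0,0,0,0,0.006,1,0,0,0,0,0,0,1,0,0,0,0,0,0,1]}}

```text
clock: 20.5
eef_pos: [663.9, -151.6, 22.0]
tool_rot: [3.141, 0.001, -0.0]
force: [0.8, 0.4, 0.0]
width: 52.0
gripper_force: 62.8
```

>>> {"api": "carry_out", "payload": {"deltas": [0,0,0,0,0,0.0013,1,0,0,0,0,0,0,1,0,0,0,0,0,0,-1,0,0,0,0,0,0,-1,0,0,0,0,0,0,-1,0,0,0,0,0,0,-1,0,0,0,0,0,-0.03,-1,0,0,0,0,0,-0.06,-1,0,0,0,0,0,-0.06,-1,0,0,0,0,0,0,-1,0,0,0,0,0,0,-1]}}

```text
clock: 21.88
eef_pos: [663.2, -151.5, 170.2]
tool_rot: [-3.142, 0.002, -0.0]
force: [-0.6, -0.2, -0.4]
width: 85.9
gripper_force: 0.0
```

Run:
```python
from h import *
d,s=shot("w10")
h=cv2.cvtColor(d["im"],cv2.COLOR_RGB2HSV).astype(int); b=((abs(h[...,0]-17)<10)&(h[...,1]>70)).astype(np.uint8)*255
print("bluehole",circ(near(b,(315,225),30),d,50)); print("teal",circ(near(mask(d["im"],"teal"),(315,210),58),d,12))
```

```text
[ 663.2 -151.5  170.2] [-3.142e+00  2.000e-03 -0.000e+00] 85.9
bluehole (array([ 661.9, -152.3]), 12.2)
teal (array([ 665.7, -153.9]), 48.1)
```

View pics/w10.png

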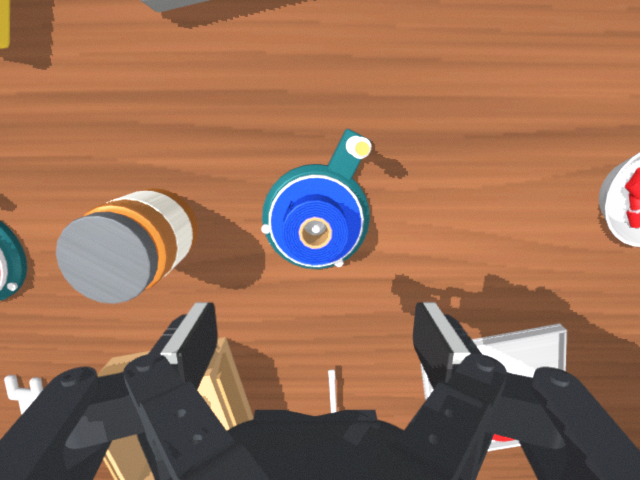

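Blue is down flat, with its hole at (315,232). Next is red.

>>> {"api": "carry_out", "payload": {"deltas": [0,0,0,-0.041,0.0407,0,-1,0,0,0,-0.041,0.0407,0,-1,0,0,0,-0.041,0.0407,0,-1,0,0,0,-0.041,0.0407,0,-1,0,0,0,-0.0417,0.0406,0,-1,0,0,0,0,0,0.04,-1,0,0,0,0,0,0.06,-1,0,0,0,0,0,0.04,-1,0,0,0,0,0,0.02,-1,0,0,0,0,0,0,-1,0,0,0,0,0,0,-1]}}

```text
clock: 23.3
eef_pos: [458.6, -355.4, 11.8]
tool_rot: [3.14, -0.0, -0.0]
force: [-0.0, -0.4, -0.1]
width: 85.5
gripper_force: 0.0
```

>>> {"api": "carry_out", "payload": {"deltas": [0,0,0,0,0,0.0085,-1,0,0,0,0,0,0,-1,0,0,0,0,0,0,1,0,0,0,0,0,0,1,0,0,0,0,0,0,1,0,0,0,0,0,0,1,0,0,0,0,0,0,1]}}

```text
clock: 24.18
eef_pos: [457.9, -355.0, 3.4]
tool_rot: [3.141, 0.001, -0.0]
force: [0.0, 0.8, 6.5]
width: 66.6
gripper_force: 66.0
```

>>> {"api": "carry_out", "payload": {"deltas": [0,0,0,0,0,-0.01,1,0,0,0,0,0,-0.03,1,0,0,0,0,0,-0.05,1,0,0,0,0,0,-0.05,1,0,0,0,0,0,-0.03,1,0,0,0,0,0,0,1]}}

```text
clock: 24.92
eef_pos: [459.4, -355.9, 175.2]
tool_rot: [3.138, -0.003, -0.0]
force: [0.4, -0.7, -1.5]
width: 66.6
gripper_force: 67.3
```

>>> {"api": "carry_out", "payload": {"deltas": [0,0,0,0.008,-0.027,0,1,0,0,0,0.017,-0.054,0,1,0,0,0,0.017,-0.054,0,1,0,0,0,0.017,-0.054,0,1,0,0,0,0.017,-0.054,0,1,0,0,0,0.017,-0.054,0,1,0,0,0,0.017,-0.054,0,1,0,0,0,0.017,-0.054,0,1,0,0,0,0.017,-0.054,0,1,0,0,0,0.017,-0.054,0,1,0,0,0,0.0065,-0.027,0,1,0,0,0,0,0,0,1]}}

```text
clock: 26.42
eef_pos: [624.2, 188.8, 170.1]
tool_rot: [-3.14, 0.004, 0.005]
force: [-0.0, -0.6, -2.3]
width: 66.8
gripper_force: 67.3
```

>>> {"api": "carry_out", "payload": {"deltas": [0,0,0,0,0,0.03,1,0,0,0,0,0,0.03,1,0,0,0,0,0,0,1,0,0,0,0,0,0,1]}}

```text
clock: 26.92
eef_pos: [625.9, 184.2, 112.5]
tool_rot: [3.141, 0.001, -0.001]
force: [0.0, -0.1, -0.3]
width: 66.8
gripper_force: 67.5
```

Run:
```python
from h import *
d,s=shot("w11")
h=cv2.cvtColor(d["im"],cv2.COLOR_RGB2HSV).astype(int); b=((abs(h[...,0]-17)<10)&(h[...,1]>70)).astype(np.uint8)*255
print("redhole",circ(near(b,(315,335),38),d,s["eef_pos"][2]+30))
print("teal",circ(near(mask(d["im"],"teal"),(315,225),75),d,12))
```

```text
[625.9 184.2 112.5] [ 3.141e+00  1.000e-03 -1.000e-03] 66.8
redhole (array([624.3, 183.6]), 12.4)
teal (array([629.7, 197.6]), 60.4)
```

View pics/w11.png

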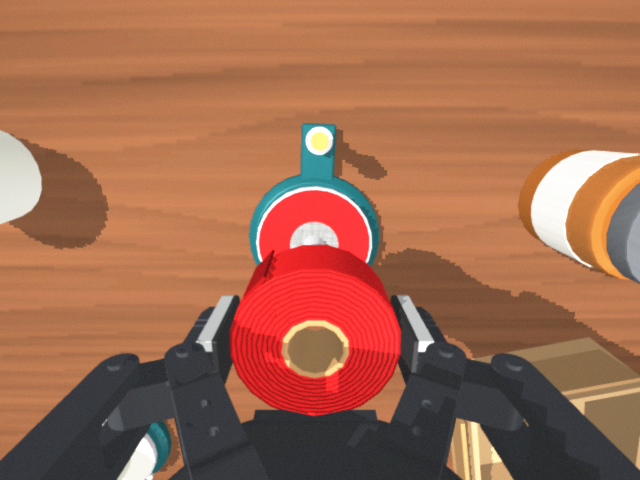

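Red hangs level over its stand, with the cone at (315,237). Lower it now.

>>> {"api": "carry_out", "payload": {"deltas": [0,0,0,0,0,0.02,1,0,0,0,0,0,0.03,1,0,0,0,0,0,0.02,1,0,0,0,0,0,0.01,1,0,0,0,0,0,0.007,1,0,0,0,0,0,0.004,1,0,0,0,0,0,0,1,0,0,0,0,0,0,1]}}

```text
clock: 27.98
eef_pos: [625.9, 185.2, 21.6]
tool_rot: [-3.141, 0.0, -0.0]
force: [-0.2, -0.4, -1.3]
width: 66.9
gripper_force: 67.4
```

>>> {"api": "carry_out", "payload": {"deltas": [0,0,0,0,0,0.001,1,0,0,0,0,0,0,1,0,0,0,0,0,0,-1,0,0,0,0,0,0,-1,0,0,0,0,0,0,-1,0,0,0,0,0,0,-1,0,0,0,0,0,-0.03,-1,0,0,0,0,0,-0.06,-1,0,0,0,0,0,-0.06,-1,0,0,0,0,0,0,-1,0,0,0,0,0,0,-1]}}

```text
clock: 29.35
eef_pos: [625.2, 184.9, 169.9]
tool_rot: [3.141, 0.002, -0.0]
force: [-0.2, -0.3, 0.2]
width: 85.5
gripper_force: 0.0
```

Run:
```python
from h import *
d,s=shot("w12")
h=cv2.cvtColor(d["im"],cv2.COLOR_RGB2HSV).astype(int); b=((abs(h[...,0]-17)<10)&(h[...,1]>70)).astype(np.uint8)*255
print("redhole",circ(near(b,(315,225),30),d,50))
a=ctrl.get_image("side")[:,:,::-1]; cv2.imwrite("pics/f.png",np.hstack([cv2.resize(d["im"][100:340,180:450,::-1],(338,300)),cv2.resize(a[170:430,130:530],(462,300))]))
```

```text
[625.2 184.9 169.9] [ 3.141e+00  2.000e-03 -0.000e+00] 85.5
redhole (array([622.4, 184.5]), 13.1)
```

View pics/f.png

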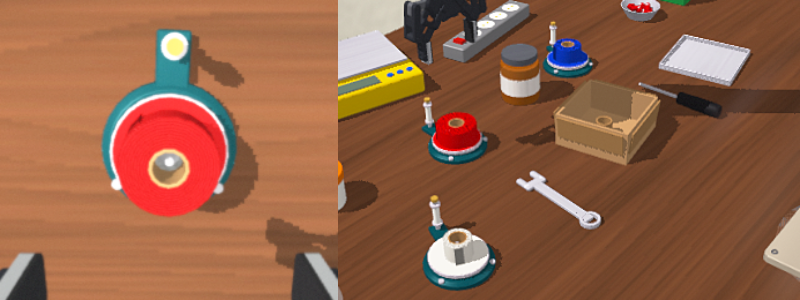

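All three rolls lie flat on their stands, the core is in the carton, and the jar is standing. I'm handing the job in.

```bash
python3 -c "
from cell import ctrl
print(ctrl.finish_job())"
```

```text
the job is handed in; nothing more can be done
None
```

The job is handed in at about 29 s of the 106 s allowed: the pictures show the red, blue and white rolls flat on their matching stands, the core in the carton and the jar still standing, but the hand-in call returned no verdict.

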